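# Set up a hand capsule filler

## Task

Set up the hand capsule filler on its stand: over the stand's two pins put first the plain bottom plate, then the plate with the 24 holes, then the open powder frame, and last set the tamper inside the frame with its pins down in the holes. Press each part down firmly for a moment, so that it lies flat and fully home, before you add the next. Let go of everything at the end, and leave the pill bottle, the jar and the carton where they stand.

Things in the scene. Friction and masses are not known exactly. Their poses are not given: they have to be found in the camera images.
- stand: Aluminium stand, fixed to the desk: foot 150 x 66 x 6 mm under a block 130 x 54 mm whose top is 20 mm above the desk. On the top two upright steel pins 50 mm either side of the middle: 7 mm diameter, 44 mm tall, the last 10 mm tapered to a 2.4 mm tip. Origin at the middle of its underside on the desk; x along its length (through both pins), y across, z up. Plates overhang the block's long sides by 3 mm.
- bottom_plate_center (a point): Bottom plate: white plastic, 120 x 60 x 12 mm, solid and plain but for two pin holes. Two 11.5 mm through holes, 50 mm either side of the middle along its length, take the stand's pins with 2 mm to spare all round, either way round. Point at the middle, half-way up; x along the 120 mm length, y across the 60 mm width, z up. Grip from above across the width at mid length.
- hole_plate_center (a point): Plate with holes: white plastic, 120 x 60 x 16 mm, with 24 through holes of 9 mm, 4 rows of 6, 12.5 mm apart. Two 11.5 mm through holes, 50 mm either side of the middle along its length, take the stand's pins with 2 mm to spare all round, either way round. Point at the middle, half-way up; x along the 120 mm length, y across the 60 mm width, z up. Grip from above across the width at mid length.
- powder_frame_center (a point): Powder frame: white plastic frame, 120 x 60 x 14 mm, with one large rectangular window 76 x 50 mm right through its middle. Two 11.5 mm through holes, 50 mm either side of the middle along its length, take the stand's pins with 2 mm to spare all round, either way round. Point at the middle, half-way up; x along the 120 mm length, y across the 60 mm width, z up. Grip from above across the width at mid length.
- tamper_grip (a point): Tamper: white plate 70 x 45 x 6 mm standing on 24 short pins (4 mm thick, 8 mm long, round tips, in the pattern of the holes); upright handle on top 44 mm long (x), 14 mm thick (y), 42 mm tall. Point in the handle on the middle axis, 43 mm above the pin tips, 29 mm above the plate; grip there across y. Fits in the frame with 2.5 mm to spare, either way round; fully home the point is 83 mm above the desk.
- pill_bottle_mid (a point): Small amber pill bottle with a white cap, 44 mm diameter, 80 mm tall, loose, upright, not part of the job; point half-way up its axis.
- tablet_jar_mid (a point): White tablet jar with a blue cap, 60 mm diameter, 85 mm tall, loose, upright, not part of the job; point half-way up its axis.
- carton_mid (a point): Medicine carton, white with a green band, 50 x 100 x 38 mm, loose, not part of the job; point at its centre.

How it is judged:
By the outcome, as a careful person would: the job done as asked, in the order asked, and still so for the second after the job is handed in, with the robot touching nothing.
It also fails if it takes over 115 s, if anything falls off the work surface, if the arm or the gripper's body presses on something with over 40 N, if the wrist force passes 120 N, or if a joint passes its speed limit or range.

## Robot

A 7-joint arm with a two-finger parallel gripper is mounted at the origin on the work surface. World frame = base frame: x ahead of the robot, y to its left, z up, the work surface at z = 0. Lengths are in m, angles in rad, forces in N, time in s.
With the tool pointing down it reaches from about 0.35 to 0.9 m from the base axis. Payload 8.1 kg.
Tool frame: the origin (TCP) lies midway between the tips of the shut fingers; the grasp point (between the pads) lies 19 mm behind it (arm.pinch_z is the distance from the TCP to the grasp point, in m); z points along the fingers, y is the direction in which the jaws open and shut (so a half turn about z gives the same grasp; the last joint's range is limited). The gripper opens to 92 mm and grips with 3 to 60 N. Pads are 19 mm wide; open, the fingers measure 130 mm over their backs; the gripper's body (75 mm by 190 mm) begins 47 mm behind the grasp point.
Start: joints at [1.028, 0.434, 0.025, 1.573, -0.012, 1.134, -0.075], TCP at [0.266, -0.566, 0.227] pointing down, gripper open.
Joint ranges: [-2.62, 2.62], [-0.44, 2.09], [-1.27, 1.32], [0.08, 2.57], [-1.32, 4.46], [0.12, 2], [-2.74, 2.74]. Speed limits (rad/s): [2.22, 2.22, 3.01, 3.01, 3.14, 3.14, 3.14].

## Interface

Orientations are given as a rotation vector (axis times angle).
In Python, from cell import arm, eyes gives the robot as it stands.
- The arm moves only by the tool apply_moves, never from a script. Its argument "targets" is one flat list of numbers, 5 for each row, row after row: the closure, from 0 (fully open) to 1 (shut), then the shift along the tool's x, y, z each as a share of 40 cm, from -1 to 1, then the turn about the tool's z as a share of pi/2 rad, from -1 to 1. A call has 1 to 20 rows; each row shifts and turns the commanded pose from where the row before left it, along the tool's axes as they then stand; what a row does not reach is not made up. A row lasts 1/8 s, in which the tool goes at most 62.5 mm and 10.7 degrees, less where a joint would pass 70% of its speed; a pose out of reach is approached as far as the arm can. A call with a number of a shift or a turn outside -1 to 1 is refused whole. A call with a gripper value outside its range is refused whole. The fingers move at their own pace and stop on an object; "grip_force" is the grip in N (left out, the last holds). Time passes only in rows, so rows that do not move let the fingers close. It gives the time, the measured TCP pose, the force and the opening at its end, in the units of the state.
- arm.observe(): the state, without advancing time (a new reading comes with each control period).
- eyes.get_image(name): name is "scene" or "top"; returns the picture (420x560x3 uint8, red, green, blue); there is no depth.
- eyes.camera_params(name): a dict with "camera_matrix" (3x3 intrinsics, pixels), "distortion" ([k1, k2, p1, p2, k3] as OpenCV has them; the pictures are not rectified), "xyz" and "attitude" of the camera in the world. Camera axes: x right, y down, z forward; pixel columns grow to the right and rows downward; lengths in m; the calibration is good to about 2 mm. A picture is of the moment at which its call begins. camera_params takes no time and is no camera call.
- arm.sign_off(): hands the job in, once; it reports no verdict.
The state is a dict: "clock": time; "joints": joint angles; "dq": joint speeds; "joint_efforts": joint torques, N m; "position": TCP position; "ee_rot": TCP orientation; "force": force on the tool from outside, world axes, zero at the start; "ft_torque": the same for the moment, N m; "width": opening from 0.0 (shut) to 1.0 (fully open).
Only numpy, scipy, OpenCV 4.12 (cv2) and the standard library are available. Lean on these libraries where they do the work, as an engineer would, in place of code of your own. Each camera call takes 0.05 s, during which the arm holds its last target.

## Working session

There is one attempt and no reset: what is moved stays moved. The work goes in short steps, Python scripts to look and compute and a tool call to move; the robot and the scene stay as the last step left them, time stands still between calls to the robot, and variables do not carry over. Pictures are saved under pics/ and viewed, and the job is handed in when it is done.

Besides the shell and the picture viewer there is one more tool, called after "Call:" as a command line: name --argument value ..., lists and objects as JSON in quotes. apply_moves: Moves the arm, as the interface text tells. Its arguments: {"type":"object","properties":{"targets":{"type":"array"},"grip_force":{"type":"number"}},"required":["targets"]}

```bash
ls; mkdir -p pics; python3 - <<'E'
from cell import arm, eyes
import cv2
for n in ("scene","top"):
    im=eyes.get_image(n); cv2.imwrite(f"pics/{n}0.png",im[:,:,::-1]); print(n,eyes.camera_params(n))
print(arm.observe(),arm.pinch_z)
E
```

```text
pics
scene {'camera_matrix': array([[493.29407474,   0.        , 278.48207837],
       [  0.        , 493.29407474, 207.14551226],
       [  0.        ,   0.        ,   1.        ]]), 'distortion': array([-0.17838647,  0.        ,  0.        ,  0.        ,  0.        ]), 'xyz': array([1.1436803, 0.2986887, 0.857649 ]), 'attitude': array([-1.32578298, -2.36483732,  0.78120968])}
top {'camera_matrix': array([[427.33329694,   0.        , 281.60804396],
       [  0.        , 427.33329694, 208.01055415],
       [  0.        ,   0.        ,   1.        ]]), 'distortion': array([0.01897643, 0.        , 0.        , 0.        , 0.        ]), 'xyz': array([0.53268324, 0.01449768, 0.97978712]), 'attitude': array([-2.15950265,  2.21523354, -0.13483353])}
{'clock': 0.1, 'joints': array([ 1.02838027,  0.43514765,  0.02494278,  1.57401435, -0.01159684,
        1.13402711, -0.07507373]), 'dq': array([-0.00166157, -0.00298345, -0.00179021, -0.00189835,  0.00108344,
        0.00135809,  0.00057794]), 'joint_efforts': array([ 4.69415652e-03, -6.69127250e+01,  9.88441631e-01, -3.15146112e+01,
       -6.05526776e-02,  3.73812555e-02,  7.82335587e-05]), 'position': array([ 0.26587175, -0.56510434,  0.22602344]), 'ee_rot': array([-3.06458808e+00, -6.84983053e-01,  6.81534031e-04]), 'force': array([-0.19114509, -0.15786093, -0.69250883]), 'ft_torque': array([ 0.05276564, -0.03576388, -0.04462401]), 'width': 1.0036686123371168} 0.0188
```

View pics/top0.png

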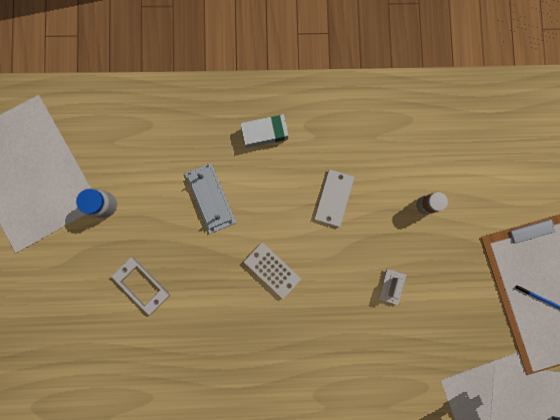

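View pics/scene0.png

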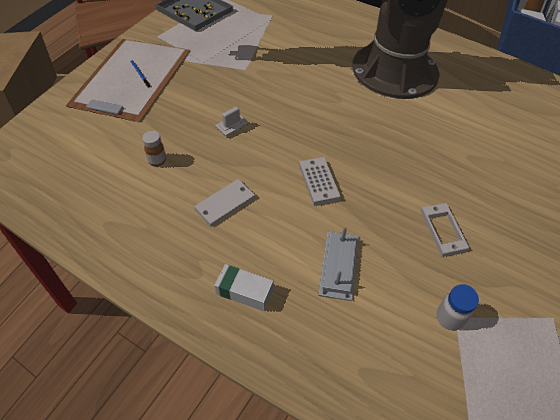

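The top view shows the stand at (210,199), bottom plate (335,198), hole plate (272,270), frame (140,286), tamper (393,287), carton (265,131), bottle (432,203) and jar (97,203). I'll zoom in to measure them.

```bash
cat > h.py <<'E'
import numpy as np, cv2
from scipy.spatial.transform import Rotation as R
from cell import arm, eyes
def ray(n,uv):
    p=eyes.camera_params(n); K=p["camera_matrix"];d=p["distortion"]
    u=cv2.undistortPoints(np.array(uv,float).reshape(-1,1,2),K,d).reshape(-1,2)
    v=np.c_[u,np.ones(len(u))]@R.from_rotvec(p["attitude"]).as_matrix().T
    return p["xyz"],v
def onz(n,uv,z):
    o,v=ray(n,uv); return o+v*((z-o[2])/v[:,2])[:,None]
def proj(n,P):
    p=eyes.camera_params(n); Rm=R.from_rotvec(p["attitude"]).as_matrix().T
    return cv2.projectPoints(np.array(P,float).reshape(-1,3),cv2.Rodrigues(Rm)[0],-Rm@p["xyz"],p["camera_matrix"],p["distortion"])[0].reshape(-1,2)
def tri(uv1,uv2):
    o1,v1=ray("top",uv1);o2,v2=ray("scene",uv2);out=[]
    for a,b in zip(v1,v2):
        s=np.linalg.lstsq(np.c_[a,-b],o2-o1,rcond=None)[0]
        p,q=o1+a*s[0],o2+b*s[1]; out.append(np.r_[(p+q)/2,np.linalg.norm(p-q)])
    return np.array(out)
def crop(im,c,name,h=45,k=6):
    x,y=c; x0=max(x-h,0);y0=max(y-h,0)
    return cv2.resize(im[y0:y+h,x0:x+h],None,fx=k,fy=k,interpolation=cv2.INTER_CUBIC),x0,y0
E
python3 - <<'E'
from h import *
im=cv2.imread("pics/top0.png")
cs=[(335,198),(272,270),(140,286),(393,287),(210,199)]
W=[crop(im,c,'',32,4)[0] for c in cs]
W.append(np.zeros_like(W[0]))
cv2.imwrite("pics/c0.png",np.vstack([np.hstack(W[:3]),np.hstack(W[3:])]))
im=cv2.imread("pics/scene0.png")
cs=[(226,202),(320,181),(445,229),(232,122),(340,265)]
W=[crop(im,c,'',36,4)[0] for c in cs]
W.append(np.zeros_like(W[0]))
cv2.imwrite("pics/c1.png",cv2.resize(np.vstack([np.hstack(W[:3]),np.hstack(W[3:])]),(780,520)))
print(onz("top",[(210,199),(335,198),(272,270),(140,286),(393,287)],0.01))
E
```

```text
[[ 0.64768297  0.14660249  0.01      ]
 [ 0.64328387 -0.13866514  0.01      ]
 [ 0.48383995  0.00973686  0.01      ]
 [ 0.4572964   0.30278237  0.01      ]
 [ 0.43839753 -0.26188216  0.01      ]]
```

View pics/c0.png

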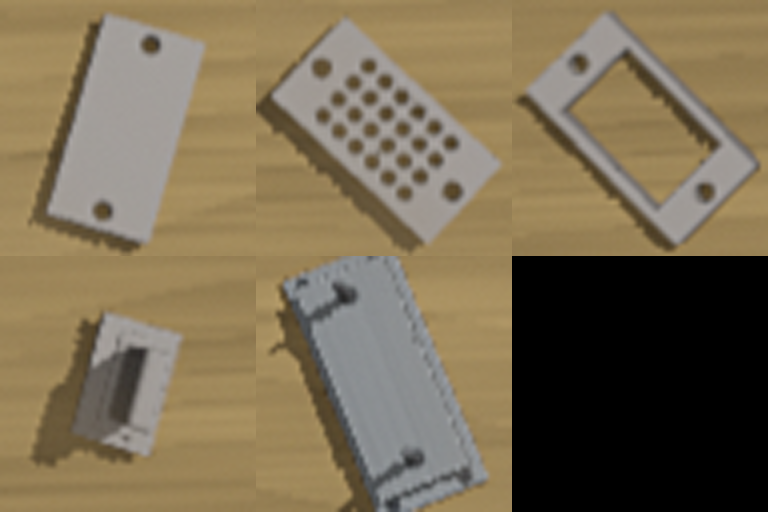

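View pics/c1.png

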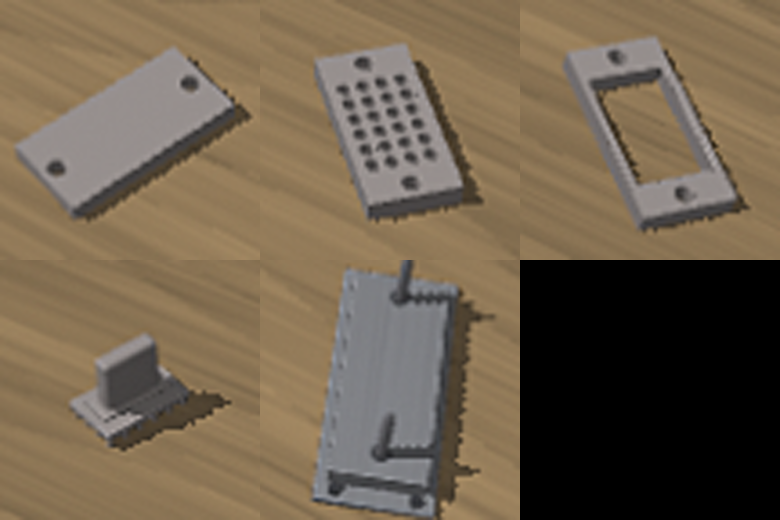

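```bash
cat >> h.py <<'E'
def dark(im,s,r=5):
    # subpixel centroid of darkness around a hole
    g=cv2.cvtColor(im,cv2.COLOR_BGR2GRAY).astype(float)
    x,y=s
    for _ in range(4):
        Y,X=np.mgrid[0:g.shape[0],0:g.shape[1]]
        m=(X-x)**2+(Y-y)**2<r*r
        bg=np.percentile(g[m],75); w=np.where(m,np.clip(bg-8-g,0,40),0)
        x,y=(w*X).sum()/w.sum(),(w*Y).sum()/w.sum()
    return x,y
E
python3 - <<'E'
from h import *
S={'bottom':([(340.5,177),(328.5,218.5)],[(242.6,189),(205.8,212.5)],.012),
'hole':([(256.2,255),(289,285.7)],[(312.5,162.4),(325.3,195.7)],.016),
'frame':([(124.5,270),(156.2,301.7)],[(435.9,208.8),(454.7,246.4)],.014)}
T=cv2.imread("pics/top0.png");C=cv2.imread("pics/scene0.png")
for k,(a,b,z) in S.items():
    for n,im,s in(("top",T,a),("scene",C,b)):
        p=[dark(im,q,4) for q in s]; P=onz(n,p,z); d=P[1]-P[0]
        print(k,n,np.round(p,1).tolist(),np.round(P.mean(0),4),"len",round(np.hypot(*d[:2])*1000,1),"yaw",round(np.degrees(np.arctan2(d[1],d[0])),1))
for n,im,c in(("top",T,(210,199)),("scene",C,(340,265))):
    w,x0,y0=crop(im,c,'',42,7 ); print(n,x0,y0)
    cv2.imwrite(f"pics/st_{n}.png",w)
w,x0,y0=crop(T,(393,287),'',25,10); w2,_,_=crop(C,(232,122),'',25,10); cv2.imwrite("pics/tamp.png",cv2.resize(np.hstack([w,w2]),(800,400)))
E
```

```text
bottom top [[340.2, 176.7], [328.3, 218.2]] [ 0.6446 -0.1367  0.012 ] len 100.0 yaw 161.8
bottom scene [[242.1, 188.7], [205.1, 212.2]] [ 0.6427 -0.1337  0.012 ] len 100.1 yaw -18.4
hole top [[256.0, 254.6], [288.7, 285.5]] [0.4842 0.0091 0.016 ] len 100.2 yaw -134.6
hole scene [[312.1, 162.2], [325.3, 195.8]] [0.4837 0.013  0.016 ] len 101.2 yaw 45.3
frame top [[124.3, 269.4], [155.9, 301.6]] [0.4587 0.3015 0.014 ] len 100.1 yaw -136.3
frame scene [[435.1, 208.3], [453.8, 246.4]] [0.4573 0.3052 0.014 ] len 100.9 yaw 43.6
top 168 157
scene 298 223
```

View pics/st_top.png

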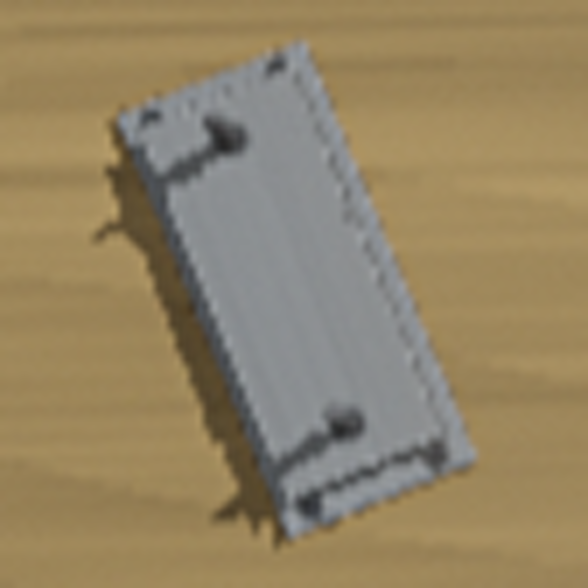

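View pics/st_scene.png

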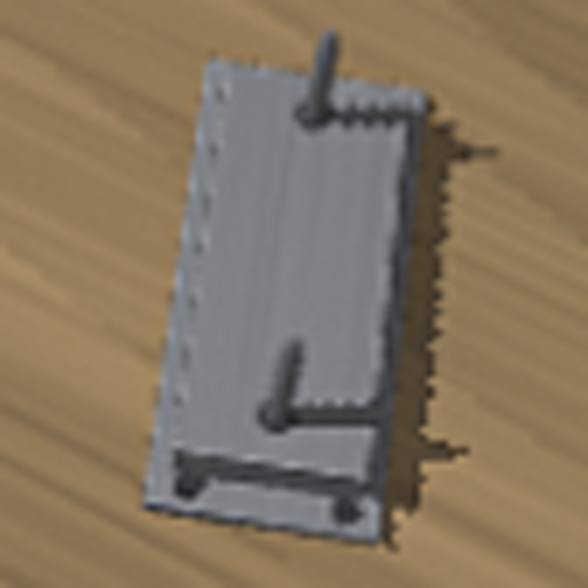

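View pics/tamp.png

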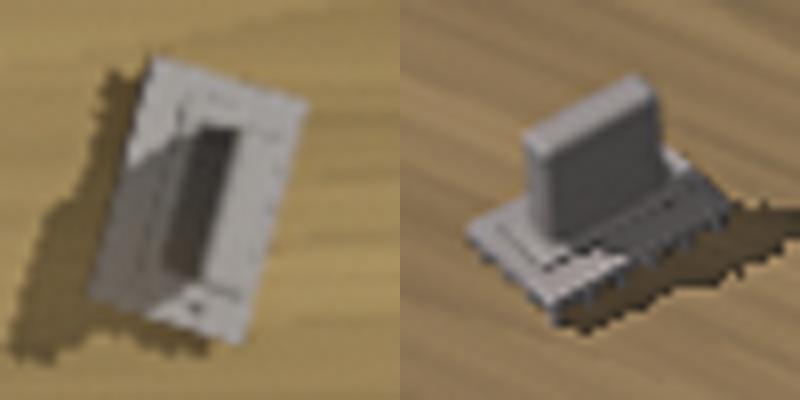

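```bash
python3 - <<'E'
from h import *
def f(P,x0,y0,k=7): P=(np.array(P,float)+.5)/k-.5; return P+[x0,y0]
def rep(t,P):
    d=P[1]-P[0]; print(t,np.round(P.mean(0),4),"len",round(np.hypot(*d[:2])*1000,1),"yaw",round(np.degrees(np.arctan2(d[1],d[0])),1))
rep("scene base",onz("scene",f([(312,117),(275,415)],298,223),.02))
rep("scene tip",onz("scene",f([(330,33),(295,342)],298,223),.064))
rep("top base?",onz("top",f([(233,140),(347,428)],168,157),.02))
rep("top tip?",onz("top",f([(222,125),(343,407)],168,157),.064))
c=onz("top",f([(118,120),(303,42),(475,465),(290,540)],168,157),.006); print(c.mean(0), [np.linalg.norm(c[i]-c[i-1]) for i in range(4)])
c=onz("scene",f([(212,58),(430,95),(380,545),(145,505)],298,223),.006); print(c.mean(0), [np.linalg.norm(c[i]-c[i-1]) for i in range(4)])
# where pins would project, for each candidate
for P in ([.6475,.1465],[.6455,.149]):
    pass
# tamper: plate corners, top at z=.014
t=onz("top",f(np.array([(155,55),(308,100),(243,345),(90,295)])*1.25,368,262,10),.014)
print(t.mean(0),[np.linalg.norm(t[i]-t[i-1]) for i in range(4)], np.degrees(np.arctan2(*(t[2]-t[1])[1::-1])),np.degrees(np.arctan2(*(t[3]-t[0])[1::-1])))
# handle top in top view, z=.056 ; scene handle top
t=onz("top",f(np.array([(205,125),(240,128),(200,282),(163,272)])*1.25,368,262,10),.056)
print(t.mean(0),[np.linalg.norm(t[i]-t[i-1]) for i in range(4)])
t=onz("scene",f((np.array([(523,138),(637,73),(660,90),(547,157)])-[400,0])*1.25,207,97,10),.056)
print(t.mean(0),[np.linalg.norm(t[i]-t[i-1]) for i in range(4)],np.degrees(np.arctan2(*(t[1]-t[0])[1::-1])))
E
```

```text
scene base [0.6499 0.1504 0.02  ] len 99.3 yaw 21.2
scene tip [0.6509 0.1512 0.064 ] len 100.5 yaw 21.5
top base? [0.6509 0.1475 0.02  ] len 100.5 yaw -159.4
top tip? [0.6511 0.1436 0.064 ] len 95.1 yaw -157.8
[0.65029432 0.14735062 0.006     ] [np.float64(0.14897685069550612), np.float64(0.06530362463982042), np.float64(0.15057273267920235), np.float64(0.06421131275454181)]
[0.65059011 0.1521575  0.006     ] [np.float64(0.15067598326292925), np.float64(0.06576187732893292), np.float64(0.1501538059662436), np.float64(0.06507709002158808)]
[ 0.44029449 -0.25954289  0.014     ] [np.float64(0.06937641576221694), np.float64(0.04477350929431422), np.float64(0.07067044530343372), np.float64(0.04481091657386226)] 161.79680780882705 161.7739699608085
[ 0.44341805 -0.24838002  0.056     ] [np.float64(0.0407997545000833), np.float64(0.009476673037425358), np.float64(0.04243500850530817), np.float64(0.01023693864240611)]
[ 0.43823571 -0.25450539  0.056     ] [np.float64(0.011411626846229029), np.float64(0.04366813284738361), np.float64(0.010672869231473906), np.float64(0.04381222060487507)] 163.17070385247638
```

```bash
cat >> h.py <<'E'
def go(x,y,z,yaw,step=0.045):
    s=arm.observe(); M=R.from_rotvec(s["ee_rot"]).as_matrix(); p=np.array(s["position"])
    cy=np.degrees(np.arctan2(M[1,0],M[0,0])); d=M.T@(np.array([x,y,z])-p)
    n=max(1,int(np.ceil(np.linalg.norm(d)/step)))
    turn=-(yaw-cy); turn=(turn+180)%360-180; nt=max(1,int(np.ceil(abs(turn)/8)))
    print("now",np.round(p,4),"yaw",round(cy,2),"tilt z",np.round(M[:,2],3),"F",np.round(s["force"],1),"w",round(s["width"],3),"t",s["clock"])
    print("shift total share",np.round(d/.4,4),"rows",n,"per row",np.round(d/.4/n,4))
    print("turn share",round(turn/90,4),"rows",nt,"per row",round(turn/90/nt,4))
E
python3 -c "
from h import *
go(.6437,-.1352,.12,-18.3)
print(onz('top',[(97,203),(432,203),(265,131)],.06))"
```

```text
now [ 0.2659 -0.5651  0.226 ] yaw 25.2 tilt z [-0.001  0.001 -1.   ] F [-0.2 -0.2 -0.7] w 1.004 t 0.1
shift total share [ 1.3123 -0.5699  0.2657] rows 13 per row [ 0.1009 -0.0438  0.0204]
turn share 0.4833 rows 6 per row 0.0806
[[ 0.63874624  0.37914595  0.06      ]
 [ 0.6215821  -0.34255813  0.06      ]
 [ 0.78921966  0.01786587  0.06      ]]
```

Call:
apply_moves --targets '[0,0.101,-0.0438,0,0,0,0.101,-0.0438,0,0,0,0.101,-0.0438,0,0,0,0.101,-0.0438,0,0,0,0.101,-0.0438,0,0,0,0.101,-0.0438,0,0,0,0.101,-0.0438,0,0,0,0.101,-0.0438,0,0,0,0.101,-0.0438,0,0,0,0.101,-0.0438,0,0,0,0.101,-0.0438,0,0,0,0.101,-0.0438,0,0,0,0.101,-0.0438,0,0,0,0,0,0,0.0805,0,0,0,0,0.0805,0,0,0,0,0.0805,0,0,0,0,0.0805,0,0,0,0,0.0805,0,0,0,0,0.0805]' --grip_force 30

```text
clock: 2.48
position: [0.6441, -0.1358, 0.2262]
ee_rot: [3.101, -0.505, -0.002]
force: [-0.1, 0.7, 0.0]
width: 1.002
```

```bash
python3 -c "
from h import *
go(.6437,-.1352,.06,-18.3)
for n in ('top','scene'):
    cv2.imwrite(f'pics/{n}1.png',eyes.get_image(n)[:,:,::-1])
"
```

```text
now [ 0.6441 -0.1358  0.2262] yaw -18.51 tilt z [-0.001  0.    -1.   ] F [-0.1  0.7  0. ] w 1.002 t 2.475
shift total share [-0.0009 -0.0012  0.4155] rows 4 per row [-0.0002 -0.0003  0.1039]
turn share -0.0024 rows 1 per row -0.0024
```

Call:
apply_moves --targets '[0,0,0,0.1,0,0,0,0,0.1,0,0,0,0,0.1,0,0,0,0,0.1,0,0,0,0,0.05,0]'

```text
clock: 3.2
position: [0.643, -0.1356, 0.0443]
ee_rot: [-3.102, 0.495, 0.005]
force: [0.2, 0.3, 0.5]
width: 1.003
```

```bash
python3 -c "
from h import *
go(.6437,-.1352,.003,-18.3)
W=[]
for n,c in (('top',(335,198)),('scene',(226,195))):
    im=eyes.get_image(n)[:,:,::-1]; W.append(crop(im,c,'',50,4)[0])
cv2.imwrite('pics/g1.png',np.hstack(W))
"
```

```text
now [ 0.643  -0.1356  0.0443] yaw -18.13 tilt z [-0.003  0.001 -1.   ] F [0.2 0.3 0.5] w 1.003 t 3.2
shift total share [ 0.0017 -0.0016  0.1033] rows 1 per row [ 0.0017 -0.0016  0.1033]
turn share 0.0019 rows 1 per row 0.0019
```

View pics/g1.png

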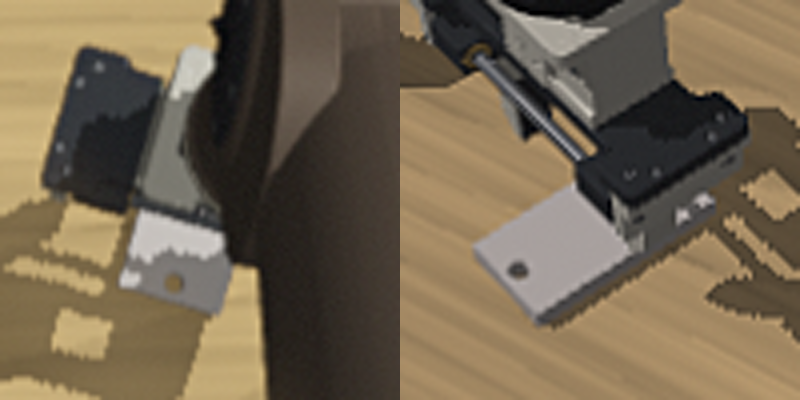

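The gripper straddles the plate in both views, so I'll descend and grip.

Call:
apply_moves --targets '[0,0,0,0.05,0,0,0,0,0.04,0,0,0,0,0.008,0,0,0,0,0,0,1,0,0,0,0,1,0,0,0,0,1,0,0,0,0,1,0,0,0,0,1,0,0,0,0,1,0,0,0,0]' --grip_force 30

```text
clock: 4.55
position: [0.6445, -0.1358, 0.0077]
ee_rot: [-3.102, 0.499, -0.0]
force: [-0.1, 0.5, 2.7]
width: 0.644
```

```bash
python3 -c "
from h import *
go(.6437,-.1352,.15,-18.3)
"
```

```text
now [ 0.6445 -0.1358  0.0077] yaw -18.27 tilt z [ 0.  0. -1.] F [-0.1  0.5  2.7] w 0.644 t 4.55
shift total share [-0.0023 -0.0009 -0.3556] rows 4 per row [-0.0006 -0.0002 -0.0889]
turn share 0.0003 rows 1 per row 0.0003
```

Call:
apply_moves --targets '[0.2,0,0,0,0,0.2,0,0,0.01,0,0.2,0,0,0,0,0.2,0,0,0,0]'

```text
clock: 5.05
position: [0.6442, -0.1359, 0.0033]
ee_rot: [3.102, -0.499, -0.001]
force: [0.6, -0.1, 0.2]
width: 0.8
```

```bash
python3 -c "
from h import *
go(.6437,-.1352,.15,-18.3)
"
```

```text
now [ 0.6442 -0.1359  0.0033] yaw -18.28 tilt z [-0. -0. -1.] F [ 0.6 -0.1  0.2] w 0.8 t 5.05
shift total share [-0.0019 -0.0013 -0.3667] rows 4 per row [-0.0005 -0.0003 -0.0917]
turn share 0.0003 rows 1 per row 0.0003
```

Now grip, and lift to about z = 0.18.

Call:
apply_moves --targets '[1,0,0,0,0,1,0,0,0,0,1,0,0,0,0,1,0,0,0,0,1,0,0,0,0,1,0,0,-0.03,0,1,0,0,-0.07,0,1,0,0,-0.09,0,1,0,0,-0.09,0,1,0,0,-0.08,0,1,0,0,-0.05,0,1,0,0,0,0]' --grip_force 35

```text
clock: 6.55
position: [0.6454, -0.1361, 0.1699]
ee_rot: [-3.102, 0.499, -0.006]
force: [0.5, 0.5, -0.9]
width: 0.65
```

```bash
python3 -c "
from h import *
go(.6503,.1494,.165,21)
"
```

```text
now [ 0.6454 -0.1361  0.1699] yaw -18.28 tilt z [ 0.004 -0.001 -1.   ] F [ 0.5  0.5 -0.9] w 0.65 t 6.55
shift total share [-0.2123 -0.6815  0.0119] rows 7 per row [-0.0303 -0.0974  0.0017]
turn share -0.4364 rows 5 per row -0.0873
```

Call:
apply_moves --targets '[1,-0.0303,-0.0974,0,0,1,-0.0303,-0.0974,0,0,1,-0.0303,-0.0974,0,0,1,-0.0303,-0.0974,0,0,1,-0.0303,-0.0974,0,0,1,-0.0303,-0.0974,0,0,1,-0.0303,-0.0974,0,0,1,0,0,0,-0.0873,1,0,0,0,-0.0873,1,0,0,0,-0.0873,1,0,0,0,-0.0873,1,0,0,0,-0.0873,1,0,0,0,0]'

```text
clock: 8.18
position: [0.6487, 0.1494, 0.1664]
ee_rot: [-3.089, -0.571, 0.003]
force: [0.3, -0.1, -1.2]
width: 0.647
```

```bash
python3 -c "
from h import *
go(.6503,.1494,.075,21)
"
```

```text
now [0.6487 0.1494 0.1664] yaw 20.96 tilt z [-0.002 -0.    -1.   ] F [ 0.3 -0.1 -1.2] w 0.647 t 8.175
shift total share [0.0043 0.0015 0.2284] rows 3 per row [0.0014 0.0005 0.0761]
turn share -0.0005 rows 1 per row -0.0005
```

Lower to TCP ≈ 0.075 (plate underside ≈ 0.072, pin tips 0.064) and look.

Call:
apply_moves --targets '[1,0.004,0.001,0.07,0,1,0,0,0.08,0,1,0,0,0.06,0,1,0,0,0.018,0,1,0,0,0,0,1,0,0,0,0]'

```text
clock: 8.93
position: [0.6517, 0.1501, 0.0775]
ee_rot: [-3.089, -0.572, -0.003]
force: [-0.1, -0.7, -1.1]
width: 0.649
```

```bash
python3 -c "
from h import *
go(.6503,.1494,.075,21)
W=[]
for n,c in (('top',(210,199)),('scene',(340,255))):
    im=eyes.get_image(n)[:,:,::-1]; cv2.imwrite(f'pics/{n}2.png',im); W.append(crop(im,c,'',40,5)[0])
cv2.imwrite('pics/g2.png',np.hstack(W))
"
```

```text
now [0.6517 0.1501 0.0775] yaw 20.97 tilt z [ 0.002  0.    -1.   ] F [-0.1 -0.7 -1.1] w 0.649 t 8.925
shift total share [-0.0039  0.0004  0.0062] rows 1 per row [-0.0039  0.0004  0.0062]
turn share -0.0004 rows 1 per row -0.0004
```

View pics/g2.png

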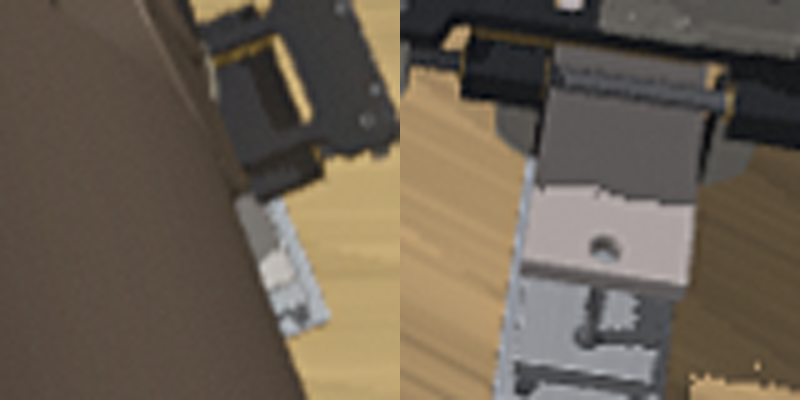

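```bash
cat >> h.py <<'E'
def holechk(im,s,z,sign=1,n="scene",ctr=(.6504,.1509),yaw=21.2,r=3.5):
    p=dark(im,s,r); P=onz(n,[p],z)[0]
    u=np.array([np.cos(np.radians(yaw)),np.sin(np.radians(yaw))]); v=np.array([-u[1],u[0]])
    e=P[:2]-np.array(ctr)-sign*.05*u
    print("hole px",np.round(p,1),"err mm along tool x %.1f, tool y %.1f"%(e@u*1e3,-e@v*1e3))
E
python3 -c "
from h import *
im=cv2.imread('pics/scene2.png')
holechk(im,(340.5,264.2),.0865)
holechk(im,(340.5,264.2),.0845)
"
```

```text
hole px [340.4 263.9] err mm along tool x -1.9, tool y 1.2
hole px [340.4 263.9] err mm along tool x -3.1, tool y 1.1
```

Call:
apply_moves --targets '[1,0.004,-0.002,0,0,1,0,0,0.015,0,1,0,0,0.015,0,1,0,0,0.01,0,1,0,0,0.01,0,1,0,0,0.0,0]'

```text
clock: 9.78
position: [0.6519, 0.1511, 0.0559]
ee_rot: [3.089, 0.573, -0.001]
force: [-0.2, 0.0, -0.1]
width: 0.65
```

```bash
python3 -c "
from h import *
go(.6503,.1494,.023,21)
W=[]
for n,c in (('top',(210,199)),('scene',(340,255))):
    im=eyes.get_image(n)[:,:,::-1]; cv2.imwrite(f'pics/{n}3.png',im); W.append(crop(im,c,'',40,5)[0])
cv2.imwrite('pics/g3.png',np.hstack(W)); s=arm.observe(); print(s['force'],s['ft_torque'])
"
```

```text
now [0.6519 0.1511 0.0559] yaw 21.01 tilt z [-0.001 -0.    -1.   ] F [-0.2  0.  -0.1] w 0.65 t 9.775
shift total share [-0.0052  0.0026  0.0822] rows 1 per row [-0.0052  0.0026  0.0822]
turn share 0.0001 rows 1 per row 0.0001
[ 0.58512461  0.23462227 -0.95142489] [ 0.01576598 -0.0607626  -0.01863989]
```

View pics/g3.png

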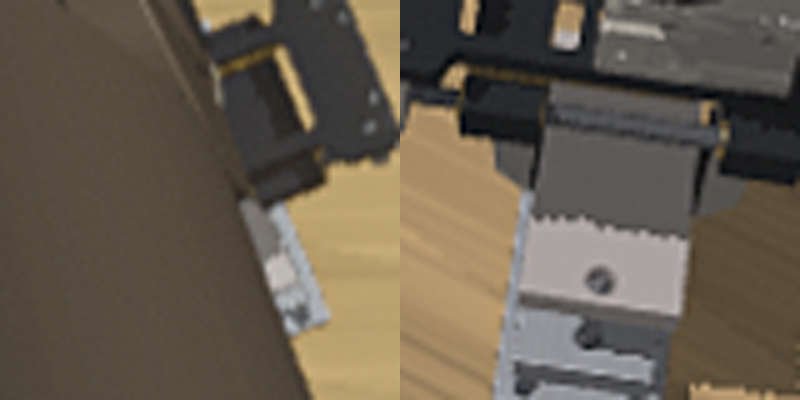

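Call:
apply_moves --targets '[1,0,0,0.015,0,1,0,0,0.015,0,1,0,0,0.015,0,1,0,0,0.015,0,1,0,0,0.01,0,1,0,0,0,0]'

```text
clock: 10.62
position: [0.6519, 0.1511, 0.0279]
ee_rot: [3.089, 0.573, -0.001]
force: [-0.1, 0.3, -1.2]
width: 0.647
```

```bash
python3 -c "
from h import *
go(.6503,.1494,.023,21)
W=[]
for n,c in (('top',(210,199)),('scene',(340,255))):
    im=eyes.get_image(n)[:,:,::-1]; cv2.imwrite(f'pics/{n}4.png',im); W.append(crop(im,c,'',40,5)[0])
cv2.imwrite('pics/g4.png',np.hstack(W)); s=arm.observe(); print(s['force'],s['ft_torque'])
"
```

```text
now [0.6519 0.1511 0.0279] yaw 21.01 tilt z [-0.001 -0.    -1.   ] F [-0.1  0.3 -1.2] w 0.647 t 10.625
shift total share [-0.0053  0.0026  0.0122] rows 1 per row [-0.0053  0.0026  0.0122]
turn share 0.0001 rows 1 per row 0.0001
[-0.28364258 -1.36544717 -1.35581124] [0.00071196 0.00577045 0.00702915]
```

View pics/g4.png

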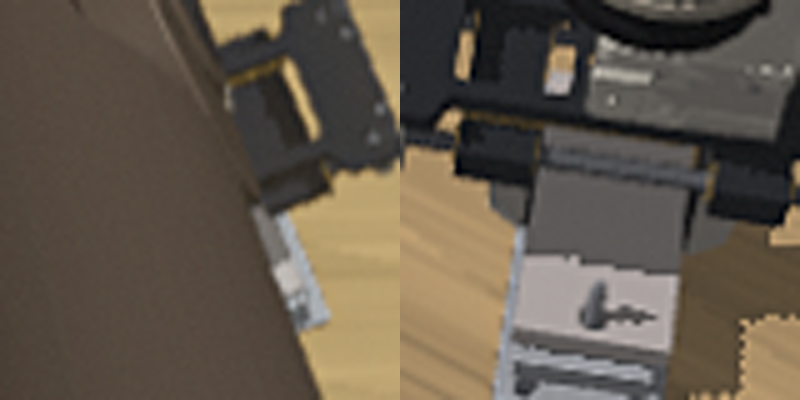

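The pin is through the hole with no side load. Press now.

Call:
apply_moves --targets '[1,0,0,0.006,0,1,0,0,0.006,0,1,0,0,0.004,0,1,0,0,0,0,1,0,0,0,0]'

```text
clock: 11.35
position: [0.6523, 0.1512, 0.0235]
ee_rot: [3.089, 0.573, 0.001]
force: [-5.2, -1.6, 14.5]
width: 0.647
```

Call:
apply_moves --targets '[1,0,0,0.004,0,1,0,0,0,0,1,0,0,0,0,1,0,0,0,0,1,0,0,-0.006,0,0.1,0,0,0,0,0.1,0,0,0,0,0.1,0,0,0,0,0,0,0,-0.03,0,0,0,0,-0.05,0,1,0,0,0,0,1,0,0,0,0,1,0,0,0,0,1,0,0,0,0,1,0,0,0,0,1,0,0,0,0]'

```text
clock: 13.35
position: [0.6521, 0.1512, 0.0545]
ee_rot: [3.089, 0.573, -0.0]
force: [-0.3, -0.9, 0.0]
width: 0.398
```

```bash
python3 -c "
from h import *
go(.6503,.1494,.035,21)
W=[]
for n,c in (('top',(210,199)),('scene',(340,255))):
    im=eyes.get_image(n)[:,:,::-1]; cv2.imwrite(f'pics/{n}5.png',im); W.append(crop(im,c,'',40,5)[0])
cv2.imwrite('pics/g5.png',np.hstack(W)); s=arm.observe(); print(s['force'],s['ft_torque'])
"
```

```text
now [0.6521 0.1512 0.0545] yaw 21.01 tilt z [-0. -0. -1.] F [-0.3 -0.9  0. ] w 0.398 t 13.35
shift total share [-0.0058  0.0026  0.0489] rows 1 per row [-0.0058  0.0026  0.0489]
turn share 0.0001 rows 1 per row 0.0001
[ 0.8322218  -0.89044426  0.08504568] [-0.02053176  0.02520874  0.01336224]
```

View pics/g5.png

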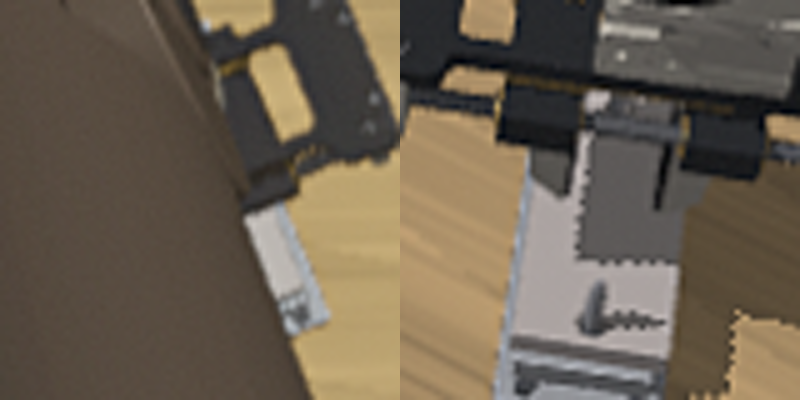

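The plate is on both pins. With the fingers at 0.4 opening I'll press on the plate top (z = 32 mm).

Call:
apply_moves --targets '[0.6,0,0,0.025,0,0.6,0,0,0.02,0,0.6,0,0,0.008,0,0.6,0,0,0.006,0,0.6,0,0,0.004,0,0.6,0,0,0,0]'

```text
clock: 14.2
position: [0.6516, 0.151, 0.0322]
ee_rot: [3.089, 0.572, -0.001]
force: [-11.6, -2.8, 27.8]
width: 0.399
```

Call:
apply_moves --targets '[0.6,0,0,-0.01,0,0.6,0,0,-0.05,0,0,0,0,-0.1,0,0,0,0,-0.1,0,0,0,0,-0.1,0,0,0,0,0,0]'

```text
clock: 14.95
position: [0.6545, 0.1521, 0.1785]
ee_rot: [-3.088, -0.572, -0.012]
force: [0.5, -0.2, 0.1]
width: 0.784
```

```bash
python3 -c "
from h import *
go(.484,.011,.165,45.3)
"
```

```text
now [0.6545 0.1521 0.1785] yaw 21.0 tilt z [ 0.007  0.002 -1.   ] F [ 0.5 -0.2  0.1] w 0.784 t 14.95
shift total share [-0.5246  0.1764  0.0297] rows 5 per row [-0.1049  0.0353  0.0059]
turn share -0.2699 rows 4 per row -0.0675
```

Call:
apply_moves --targets '[0,-0.1035,0.0353,0,0,0,-0.1035,0.0353,0,0,0,-0.1035,0.0353,0,0,0,-0.1035,0.0353,0,0,0,-0.1035,0.0353,0,0,0,0,0,0,-0.0675,0,0,0,0,-0.0675,0,0,0,0,-0.0675,0,0,0,0,-0.0675,0,0,0,0.1,0,0,0,0,0.1,0,0,0,0,0.05,0,0,0,0,0,0,0,0,0,0,0]'

```text
clock: 16.7
position: [0.4848, 0.0112, 0.0743]
ee_rot: [2.899, 1.21, 0.001]
force: [-0.5, -0.1, -0.5]
width: 0.997
```

```bash
python3 -c "
from h import *
go(.484,.011,.005,45.3)
W=[]
for n,c in (('top',(272,270)),('scene',(320,170))):
    im=eyes.get_image(n)[:,:,::-1]; W.append(crop(im,c,'',40,5)[0])
cv2.imwrite('pics/g6.png',np.hstack(W))
"
```

```text
now [0.4848 0.0112 0.0743] yaw 45.31 tilt z [ 0.001  0.    -1.   ] F [-0.5 -0.1 -0.5] w 0.997 t 16.7
shift total share [-0.0019 -0.0011  0.1732] rows 2 per row [-0.0009 -0.0006  0.0866]
turn share 0.0001 rows 1 per row 0.0001
```

View pics/g6.png

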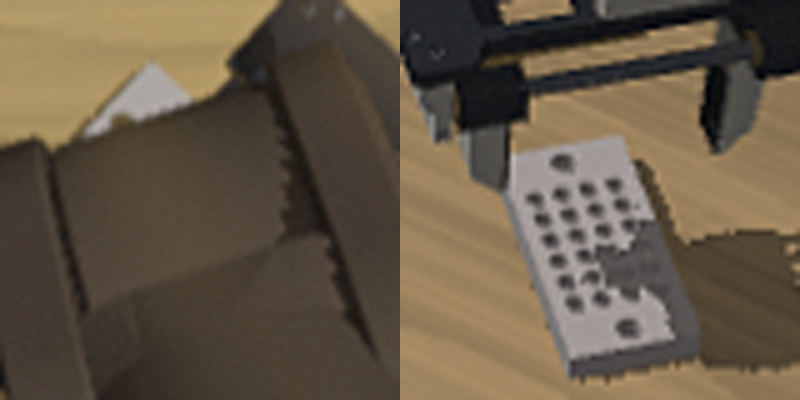

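Call:
apply_moves --targets '[0,-0.001,-0.001,0.06,0,0,0,0,0.06,0,0,0,0,0.04,0,0,0,0,0.014,0,0,0,0,0,0,1,0,0,0,0,1,0,0,0,0,1,0,0,0,0,1,0,0,0,0,1,0,0,0,0,1,0,0,0,0,1,0,0,0,0]' --grip_force 35

```text
clock: 18.3
position: [0.4838, 0.0111, 0.0041]
ee_rot: [2.899, 1.21, 0.0]
force: [0.3, -0.3, 5.7]
width: 0.649
```

```bash
python3 -c "
from h import *
go(.484,.011,.005,45.3)
"
```

```text
now [0.4838 0.0111 0.0041] yaw 45.31 tilt z [ 0. -0. -1.] F [ 0.3 -0.3  5.7] w 0.649 t 18.3
shift total share [ 0.0002  0.0005 -0.0022] rows 1 per row [ 0.0002  0.0005 -0.0022]
turn share 0.0001 rows 1 per row 0.0001
```

Gripped. Lift, carry over the stand, turn to yaw 21.

Call:
apply_moves --targets '[1,0,0,-0.03,0,1,0,0,-0.08,0,1,0,0,-0.1,0,1,0,0,-0.1,0,1,0,0,-0.09,0,1,0,0,0,0,1,0,0,0,0]'

```text
clock: 19.18
position: [0.4831, 0.0109, 0.1635]
ee_rot: [-2.899, -1.21, 0.001]
force: [-0.7, -0.5, -1.4]
width: 0.649
```

```bash
python3 -c "
from h import *
go(.6515,.1508,.165,21)
"
```

```text
now [0.4831 0.0109 0.1635] yaw 45.31 tilt z [-0.001 -0.    -1.   ] F [-0.7 -0.5 -1.4] w 0.649 t 19.175
shift total share [ 0.5448  0.0534 -0.004 ] rows 5 per row [ 0.109   0.0107 -0.0008]
turn share 0.2701 rows 4 per row 0.0675
```

Call:
apply_moves --targets '[1,0.109,0.0107,0,0,1,0.109,0.0107,0,0,1,0.109,0.0107,0,0,1,0.109,0.0107,0,0,1,0.109,0.0107,0,0,1,0,0,0,0.0675,1,0,0,0,0.0675,1,0,0,0,0.0675,1,0,0,0,0.0675,1,0,0,0.1,0,1,0,0,0.08,0,1,0,0,0.04,0,1,0,0,0,0,1,0,0,0,0]'

```text
clock: 20.92
position: [0.6529, 0.1513, 0.0769]
ee_rot: [-3.089, -0.573, -0.002]
force: [-0.6, -0.3, -1.2]
width: 0.65
```

```bash
python3 -c "
from h import *
W=[]
for n,c in (('top',(210,199)),('scene',(340,255))):
    im=eyes.get_image(n)[:,:,::-1]; cv2.imwrite(f'pics/{n}7.png',im); W.append(crop(im,c,'',40,5)[0])
cv2.imwrite('pics/g7.png',np.hstack(W)); 
go(.6515,.1508,.075,21)
"
```

```text
now [0.6531 0.1513 0.0773] yaw 21.01 tilt z [ 0.002  0.001 -1.   ] F [-0.2 -0.2 -2. ] w 0.651 t 21.025
shift total share [-0.0042 -0.0003  0.0057] rows 1 per row [-0.0042 -0.0003  0.0057]
turn share 0.0001 rows 1 per row 0.0001
```

View pics/g7.png

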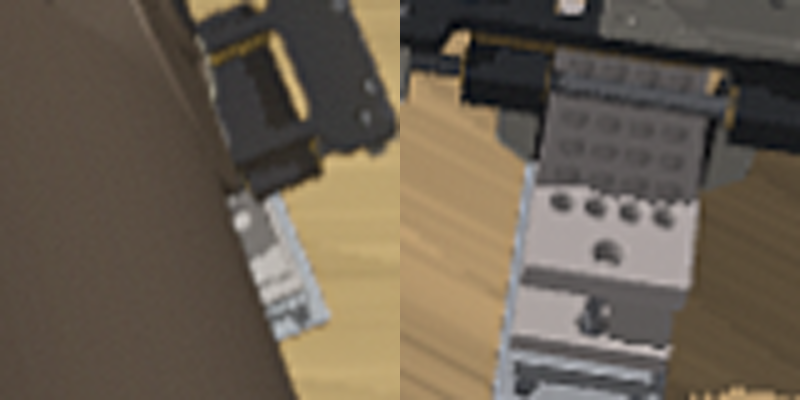

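```bash
python3 -c "
from h import *
im=cv2.imread('pics/scene7.png')
holechk(im,(341.2,265.2),.089)
holechk(im,(341.2,265.2),.088)
"
```

```text
hole px [340.9 265. ] err mm along tool x 1.8, tool y 0.2
hole px [340.9 265. ] err mm along tool x 1.2, tool y 0.2
```

Shift −1.5 mm along tool x and go on with the pins.

Call:
apply_moves --targets '[1,-0.004,0,0,0,1,0,0,0.015,0,1,0,0,0.015,0,1,0,0,0.01,0,1,0,0,0.01,0,1,0,0,0.0,0,1,0,0,0,0]'

```text
clock: 21.9
position: [0.6508, 0.1505, 0.056]
ee_rot: [3.089, 0.573, 0.0]
force: [-0.5, -0.3, -1.2]
width: 0.65
```

```bash
python3 -c "
from h import *
W=[]
for n,c in (('top',(210,199)),('scene',(340,255))):
    im=eyes.get_image(n)[:,:,::-1]; cv2.imwrite(f'pics/{n}8.png',im); W.append(crop(im,c,'',40,5)[0])
cv2.imwrite('pics/g8.png',np.hstack(W)); 
go(.6515,.1508,.036,21)
"
```

```text
now [0.6509 0.1505 0.0561] yaw 21.01 tilt z [ 0.  0. -1.] F [-1.   1.1 -1.5] w 0.649 t 22.0
shift total share [ 0.0017 -0.0001  0.0503] rows 1 per row [ 0.0017 -0.0001  0.0503]
turn share 0.0001 rows 1 per row 0.0001
```

View pics/g8.png

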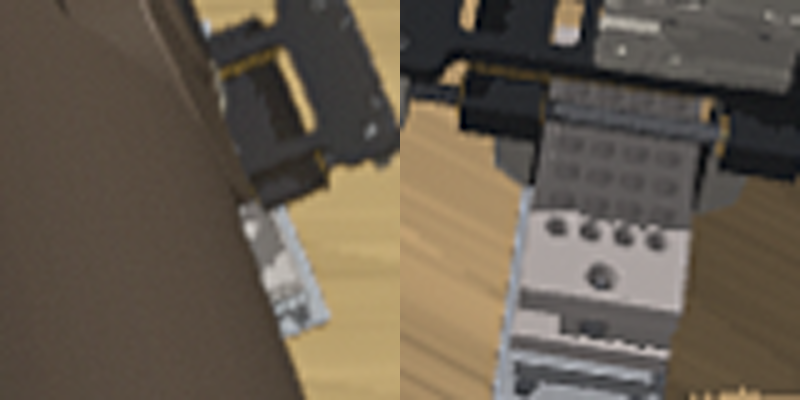

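Call:
apply_moves --targets '[1,0,0,0.012,0,1,0,0,0.012,0,1,0,0,0.012,0,1,0,0,0.008,0,1,0,0,0,0]'

```text
clock: 22.62
position: [0.6505, 0.1503, 0.0379]
ee_rot: [3.089, 0.573, -0.001]
force: [-0.2, -0.2, -1.5]
width: 0.649
```

Call:
apply_moves --targets '[1,0,0,0.006,0,1,0,0,0.004,0,1,0,0,0.004,0,1,0,0,0,0]'

```text
clock: 23.12
position: [0.651, 0.1505, 0.0361]
ee_rot: [3.089, 0.572, 0.002]
force: [-10.5, -3.2, 27.8]
width: 0.65
```

Call:
apply_moves --targets '[1,0,0,0,0,1,0,0,-0.008,0,0.1,0,0,0,0,0.1,0,0,0,0,0.1,0,0,0,0,0,0,0,-0.03,0,0,0,0,-0.05,0,0.6,0,0,0,0,0.6,0,0,0,0,0.6,0,0,0,0,0.6,0,0,0,0,0.6,0,0,0,0,0.6,0,0,0,0,0.6,0,0,0,0]'

```text
clock: 24.88
position: [0.6507, 0.1504, 0.0679]
ee_rot: [3.089, 0.573, -0.0]
force: [0.4, 0.4, 0.3]
width: 0.401
```

```bash
python3 -c "
from h import *
W=[]
for n,c in (('top',(210,199)),('scene',(340,255))):
    im=eyes.get_image(n)[:,:,::-1]; cv2.imwrite(f'pics/{n}9.png',im); W.append(crop(im,c,'',40,5)[0])
cv2.imwrite('pics/g9.png',np.hstack(W)); 
go(.6515,.1508,.048,21)
"
```

```text
now [0.6507 0.1505 0.0679] yaw 21.01 tilt z [ 0. -0. -1.] F [ 0.3 -0.1 -0.1] w 0.402 t 24.975
shift total share [ 0.0021 -0.0001  0.0498] rows 1 per row [ 0.0021 -0.0001  0.0498]
turn share 0.0001 rows 1 per row 0.0001
```

View pics/g9.png

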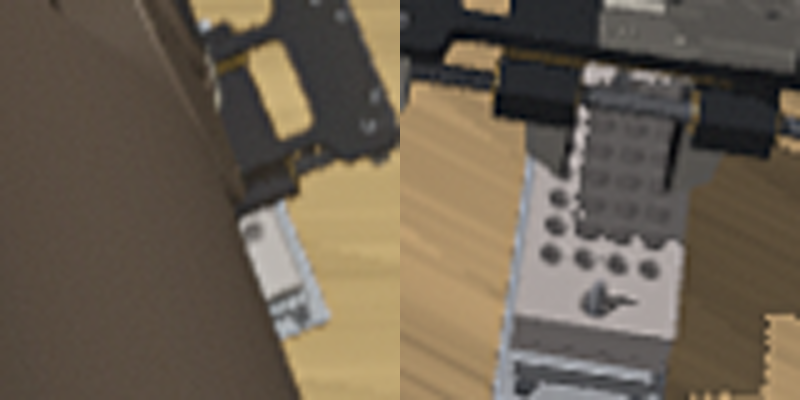

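The hole plate sits on the bottom plate with the pin showing. Press on its top with the fingers.

Call:
apply_moves --targets '[0.6,0,0,0.025,0,0.6,0,0,0.015,0,0.6,0,0,0.008,0,0.6,0,0,0.006,0,0.6,0,0,0.005,0,0.6,0,0,0,0]'

```text
clock: 25.72
position: [0.6506, 0.1504, 0.0475]
ee_rot: [3.089, 0.572, 0.001]
force: [-11.8, -3.8, 31.0]
width: 0.4
```

Call:
apply_moves --targets '[0.6,0,0,-0.012,0,0.6,0,0,-0.05,0,0,0,0,-0.1,0,0,0,0,-0.1,0,0,0,0,-0.06,0,0,0,0,0,0,0,0,0,0,0]'

```text
clock: 26.6
position: [0.6504, 0.1503, 0.1727]
ee_rot: [3.089, 0.573, -0.001]
force: [-0.1, 0.3, -0.6]
width: 0.893
```

```bash
python3 -c "
from h import *
go(.458,.3034,.165,43.6)
"
```

```text
now [0.6504 0.1503 0.1727] yaw 21.01 tilt z [-0.001 -0.    -1.   ] F [-0.1  0.3 -0.6] w 0.893 t 26.6
shift total share [-0.3117 -0.5297  0.0195] rows 6 per row [-0.052  -0.0883  0.0032]
turn share -0.251 rows 3 per row -0.0837
```

Call:
apply_moves --targets '[0,-0.052,-0.0883,0,0,0,-0.052,-0.0883,0,0,0,-0.052,-0.0883,0,0,0,-0.052,-0.0883,0,0,0,-0.052,-0.0883,0,0,0,-0.052,-0.0883,0,0,0,0,0,0,-0.0837,0,0,0,0,-0.0837,0,0,0,0,-0.0837,0,0,0,0.1,0,0,0,0,0.1,0,0,0,0,0.05,0,0,0,0,0,0,0,0,0,0,0]'

```text
clock: 28.35
position: [0.4583, 0.3037, 0.0734]
ee_rot: [-2.917, -1.167, 0.0]
force: [-0.0, 0.8, -0.1]
width: 0.998
```

```bash
python3 -c "
from h import *
W=[]
for n,c in (('top',(140,286)),('scene',(445,225))):
    im=eyes.get_image(n)[:,:,::-1]; W.append(crop(im,c,'',40,5)[0])
cv2.imwrite('pics/g10.png',np.hstack(W))
go(.458,.3034,.004,43.6)
"
```

```text
now [0.4587 0.304  0.074 ] yaw 43.61 tilt z [ 0.001  0.001 -1.   ] F [-0.1  0.4 -0.9] w 1.001 t 28.45
shift total share [-0.0026 -0.0003  0.1751] rows 2 per row [-0.0013 -0.0001  0.0875]
turn share 0.0001 rows 1 per row 0.0001
```

View pics/g10.png

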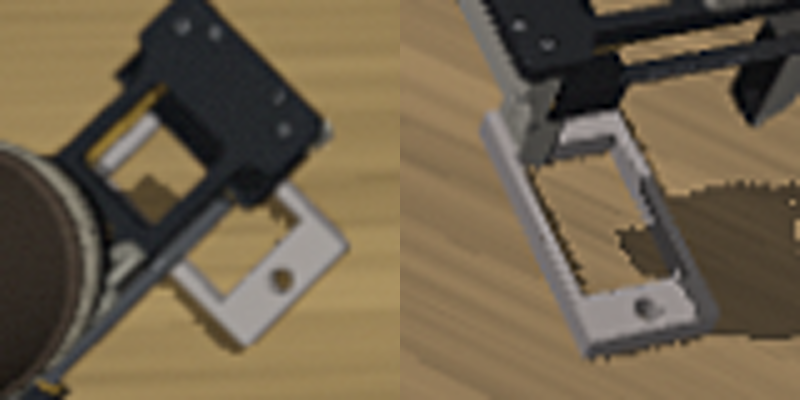

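Call:
apply_moves --targets '[0,-0.001,0,0.06,0,0,0,0,0.06,0,0,0,0,0.04,0,0,0,0,0.014,0,0,0,0,0,0,1,0,0,0,0,1,0,0,0,0,1,0,0,0,0,1,0,0,0,0,1,0,0,0,0,1,0,0,0,0,1,0,0,0,0]' --grip_force 35

```text
clock: 29.95
position: [0.4581, 0.3033, 0.0037]
ee_rot: [2.917, 1.167, 0.0]
force: [-1.3, -0.6, 4.8]
width: 0.648
```

```bash
python3 -c "
from h import *
go(.458,.3034,.004,43.6)
"
```

```text
now [0.4581 0.3033 0.0037] yaw 43.6 tilt z [ 0.  0. -1.] F [-1.3 -0.6  4.8] w 0.648 t 29.95
shift total share [ 0.     -0.0003 -0.0007] rows 1 per row [ 0.     -0.0003 -0.0007]
turn share 0.0001 rows 1 per row 0.0001
```

Call:
apply_moves --targets '[1,0,0,-0.03,0,1,0,0,-0.08,0,1,0,0,-0.1,0,1,0,0,-0.1,0,1,0,0,-0.1,0,1,0,0,0,0,1,0,0,0,0]'

```text
clock: 30.82
position: [0.4576, 0.3029, 0.1674]
ee_rot: [2.917, 1.167, -0.0]
force: [-0.0, -0.4, -1.0]
width: 0.646
```

```bash
python3 -c "
from h import *
go(.651,.1506,.165,21)
"
```

```text
now [0.4576 0.3029 0.1674] yaw 43.61 tilt z [-0. -0. -1.] F [-0.  -0.4 -1. ] w 0.646 t 30.825
shift total share [0.0875 0.6091 0.006 ] rows 6 per row [0.0146 0.1015 0.001 ]
turn share 0.2512 rows 3 per row 0.0837
```

Call:
apply_moves --targets '[1,0.0146,0.1015,0,0,1,0.0146,0.1015,0,0,1,0.0146,0.1015,0,0,1,0.0146,0.1015,0,0,1,0.0146,0.1015,0,0,1,0.0146,0.1015,0,0,1,0,0,0,0.0837,1,0,0,0,0.0837,1,0,0,0,0.0838,1,0,0,0.1,0,1,0,0,0.08,0,1,0,0,0.04,0,1,0,0,0,0,1,0,0,0,0]'

```text
clock: 32.58
position: [0.652, 0.1513, 0.0805]
ee_rot: [-3.089, -0.572, -0.002]
force: [-0.2, -0.0, -1.2]
width: 0.648
```

```bash
python3 -c "
from h import *
W=[]
for n,c in (('top',(210,199)),('scene',(340,255))):
    im=eyes.get_image(n)[:,:,::-1]; cv2.imwrite(f'pics/{n}11.png',im); W.append(crop(im,c,'',40,5)[0])
cv2.imwrite('pics/g11.png',np.hstack(W)); 
go(.651,.1506,.075,21)
"
```

```text
now [0.6522 0.1513 0.0809] yaw 20.99 tilt z [ 0.002  0.001 -1.   ] F [-0.7 -0.4 -0.7] w 0.647 t 32.675
shift total share [-0.0035  0.0005  0.0147] rows 1 per row [-0.0035  0.0005  0.0147]
turn share -0.0001 rows 1 per row -0.0001
```

View pics/g11.png

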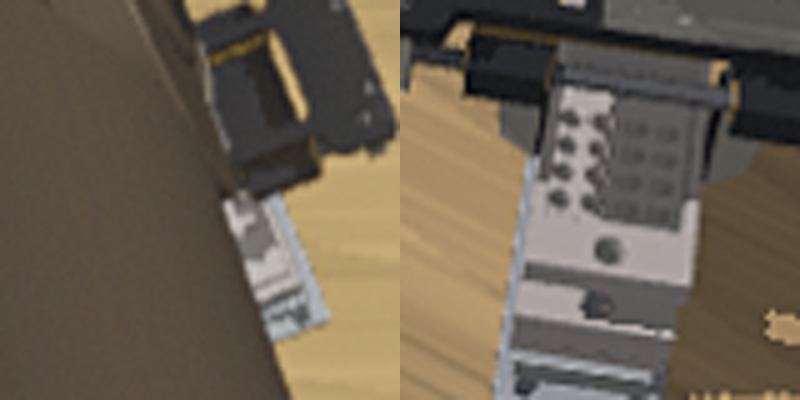

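```bash
python3 -c "
from h import *
im=cv2.imread('pics/scene11.png')
holechk(im,(341.6,265),.0912)
holechk(im,(341.6,265),.090)
"
```

```text
hole px [340.9 264.9] err mm along tool x 2.9, tool y 0.3
hole px [340.9 264.9] err mm along tool x 2.1, tool y 0.2
```

Call:
apply_moves --targets '[1,-0.0055,0,0,0,1,0,0,0.015,0,1,0,0,0.015,0,1,0,0,0.01,0,1,0,0,0.01,0,1,0,0,0.0,0,1,0,0,0,0]'

```text
clock: 33.55
position: [0.6494, 0.1503, 0.0596]
ee_rot: [-3.089, -0.573, -0.0]
force: [-1.2, 0.4, -0.3]
width: 0.651
```

```bash
python3 -c "
from h import *
W=[]
for n,c in (('top',(210,199)),('scene',(340,255))):
    im=eyes.get_image(n)[:,:,::-1]; cv2.imwrite(f'pics/{n}12.png',im); W.append(crop(im,c,'',40,5)[0])
cv2.imwrite('pics/g12.png',np.hstack(W)); 
go(.651,.1506,.052,21)
"
```

```text
now [0.6495 0.1503 0.0598] yaw 21.0 tilt z [ 0.  0. -1.] F [-0.1 -0.7 -0.8] w 0.649 t 33.65
shift total share [0.0039 0.0006 0.0194] rows 1 per row [0.0039 0.0006 0.0194]
turn share -0.0 rows 1 per row -0.0
```

View pics/g12.png

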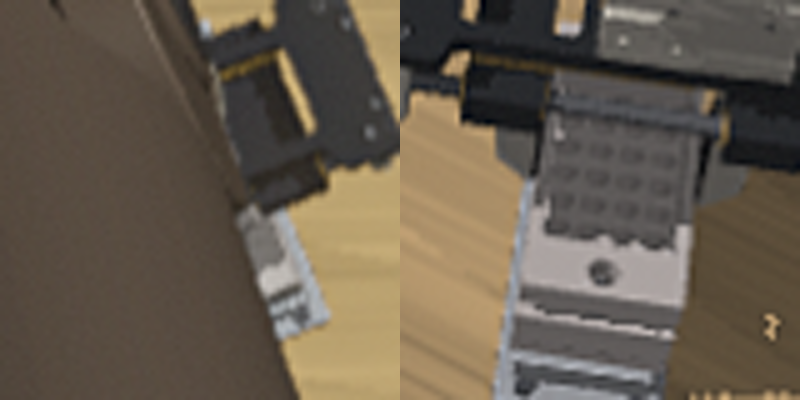

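Call:
apply_moves --targets '[1,0,0,0.008,0,1,0,0,0.008,0,1,0,0,0,0]'

```text
clock: 34.02
position: [0.649, 0.1501, 0.0527]
ee_rot: [3.089, 0.572, -0.001]
force: [0.4, 0.7, -0.8]
width: 0.649
```

Call:
apply_moves --targets '[1,0,0,0.006,0,1,0,0,0.004,0,1,0,0,0.004,0,1,0,0,0.0,0]'

```text
clock: 34.52
position: [0.6495, 0.1503, 0.0516]
ee_rot: [3.089, 0.572, 0.003]
force: [-14.0, -4.5, 35.6]
width: 0.65
```

Call:
apply_moves --targets '[1,0,0,0,0,1,0,0,0,0,1,0,0,0,0,1,0,0,-0.009,0,0.1,0,0,0,0,0.1,0,0,0,0,0.1,0,0,0,0,0,0,0,-0.03,0,0,0,0,-0.08,0,0,0,0,-0.1,0,0,0,0,-0.08,0,0,0,0,0,0]'

```text
clock: 36.02
position: [0.6512, 0.1509, 0.1711]
ee_rot: [-3.088, -0.572, -0.01]
force: [-0.3, 0.2, 0.1]
width: 1.002
```

```bash
python3 -c "
from h import *
go(.4393,-.257,.17,-17.8)
"
```

```text
now [0.6512 0.1509 0.1711] yaw 21.0 tilt z [ 0.006  0.002 -1.   ] F [-0.3  0.2  0.1] w 1.002 t 36.025
shift total share [-0.86    0.7623 -0.0023] rows 11 per row [-0.0782  0.0693 -0.0002]
turn share 0.4311 rows 5 per row 0.0862
```

Call:
apply_moves --targets '[0,-0.0778,0.0693,0,0,0,-0.0778,0.0693,0,0,0,-0.0778,0.0693,0,0,0,-0.0778,0.0693,0,0,0,-0.0778,0.0693,0,0,0,-0.0778,0.0693,0,0,0,-0.0778,0.0693,0,0,0,-0.0778,0.0693,0,0,0,-0.0778,0.0693,0,0,0,-0.0778,0.0693,0,0,0,-0.0778,0.0693,0,0,0,0,0,0,0.0862,0,0,0,0,0.0862,0,0,0,0,0.0862,0,0,0,0,0.0862,0,0,0,0,0.0862,0,0,0,0,0,0,0,0,0,0]'

```text
clock: 38.28
position: [0.4388, -0.2569, 0.1669]
ee_rot: [-3.104, 0.481, 0.001]
force: [0.1, 0.2, 0.2]
width: 1.001
```

```bash
python3 -c "
from h import *
W=[]
for n,c in (('top',(210,199)),('scene',(340,255))):
    im=eyes.get_image(n)[:,:,::-1]; cv2.imwrite(f'pics/{n}13.png',im); W.append(crop(im,c,'',40,5)[0])
cv2.imwrite('pics/g13.png',np.hstack(W)); 
go(.4393,-.257,.09,-17.8)
"
```

```text
now [ 0.4389 -0.257   0.1671] yaw -17.68 tilt z [-0.  0. -1.] F [0.  1.1 0. ] w 0.999 t 38.375
shift total share [ 0.001  -0.0004  0.1926] rows 2 per row [ 0.0005 -0.0002  0.0963]
turn share 0.0014 rows 1 per row 0.0014
```

View pics/g13.png

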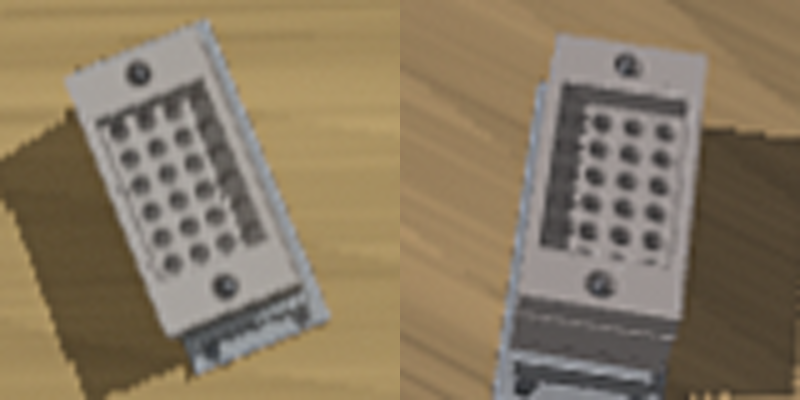

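View pics/scene13.png

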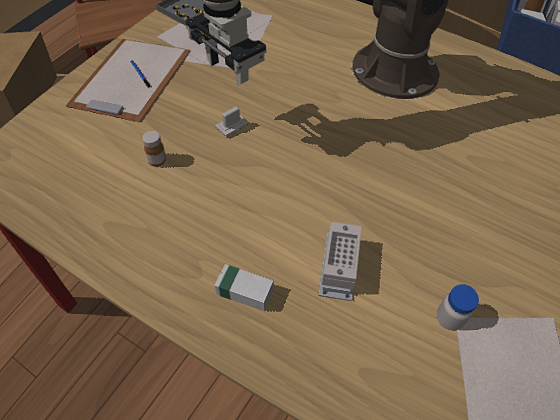

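```bash
python3 -c "
from h import *
def f(P,x0,y0,k): P=(np.array(P,float)+.5)/k-.5; return P+[x0,y0]
c=onz('scene',f((np.array([(470,230),(733,206)])-[400,0])*1.25,207,97,10),.014); print('tamper scene',c.mean(0),np.linalg.norm(c[0]-c[1]))
T=cv2.imread('pics/top13.png');C=cv2.imread('pics/scene13.png')
u=np.array([np.cos(np.radians(21)),np.sin(np.radians(21)),0]);v=np.array([-u[1],u[0],0])
for n,im,pts,o in (('top',T,[(138,73),(226,287)],(170,159)),('scene',C,[(228,65),(200,285)],(300,215))):
    q=f(pts,*o,5); q=[dark(im,p,3.5) for p in q]; P=onz(n,q,.062); d=P[1]-P[0]; print(n,'frame',P.mean(0),np.linalg.norm(d),np.degrees(np.arctan2(d[1],d[0])))
g=[(118,131),(130,158),(141,184),(152,211),(162,237),(173,263),(146,119),(157,145),(168,171),(179,197),(190,223),(201,252),(173,107),(184,134),(194,161),(205,189),(215,215),(226,241)]
P=onz('top',f(g,170,159,5),.048); print('grid top',P.mean(0)-v*.00625)
g=[(602,123),(600,155),(597,176),(593,206),(589,233),(634,127),(631,156),(628,180),(625,208),(621,236),(664,131),(661,159),(658,185),(656,212),(652,240)]
P=onz('scene',f(np.array(g)-[400,0],300,215,5),.048); print('scene grid partial',P.mean(0),[(p-P.mean(0))@u for p in P[:5]])
for s in(-1,1): print(P.mean(0)+s*v*.00625+u*.00625,P.mean(0)+s*v*.00625-u*.00625)
"
```

```text
tamper scene [ 0.43874703 -0.25379157  0.014     ] 0.08132467844331899
top frame [0.6514049  0.14838505 0.062     ] 0.10007557591524949 -158.81029372519765
scene frame [0.65043618 0.15113865 0.062     ] 0.10032115651936559 20.763601173547173
grid top [0.65302569 0.14810766 0.048     ]
scene grid partial [0.64262917 0.15510394 0.048     ] [np.float64(-0.02513633730957964), np.float64(-0.010140385208420056), np.float64(-0.0003237947201238602), np.float64(0.013486335567261662), np.float64(0.025754100136039407)]
[0.65070385 0.15150886 0.048     ] [0.6390341  0.14702926 0.048     ]
[0.64622425 0.16317862 0.048     ] [0.6345545  0.15869902 0.048     ]
```

Call:
apply_moves --targets '[0,0.0015,0,0.09,0,0,0,0,0.09,0,0,0,0,0.09,0,0,0,0,0.06,0,0,0,0,0.025,0,0,0,0,0,0]'

```text
clock: 39.12
position: [0.4394, -0.2573, 0.025]
ee_rot: [-3.104, 0.485, 0.001]
force: [-0.2, 0.3, 0.1]
width: 1.003
```

```bash
python3 -c "
from h import *
W=[]
for n,c in (('top',(393,287)),('scene',(232,115))):
    im=eyes.get_image(n)[:,:,::-1]; W.append(crop(im,c,'',40,5)[0])
cv2.imwrite('pics/g14.png',np.hstack(W)); 
go(.4395,-.2567,.024,-17.8)
"
```

```text
now [ 0.4401 -0.2576  0.0259] yaw -17.78 tilt z [ 0.001 -0.001 -1.   ] F [ 0.4 -0.2 -0.2] w 1.001 t 39.225
shift total share [-0.0022 -0.0017  0.0049] rows 1 per row [-0.0022 -0.0017  0.0049]
turn share 0.0002 rows 1 per row 0.0002
```

View pics/g14.png

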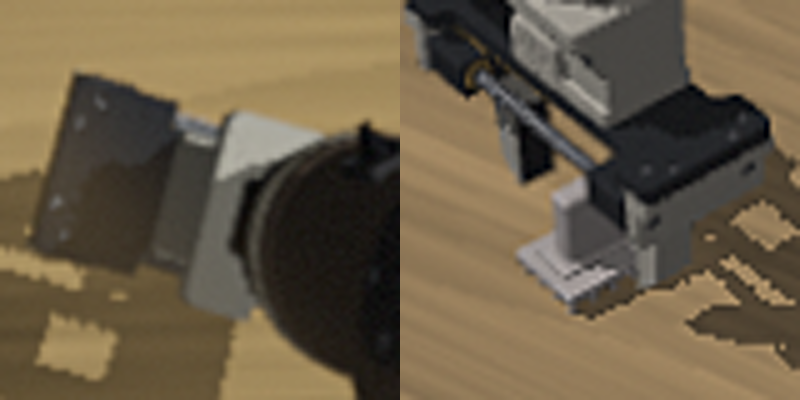

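Call:
apply_moves --targets '[1,-0.001,-0.0015,0.004,0,1,0,0,0,0,1,0,0,0,0,1,0,0,0,0,1,0,0,0,0,1,0,0,0,0,1,0,0,0,0,1,0,0,0,0,1,0,0,0,0,1,0,0,0,0,1,0,0,0,0,1,0,0,0,0,1,0,0,0,0,1,0,0,0,0]' --grip_force 12

```text
clock: 40.98
position: [0.4394, -0.2566, 0.0235]
ee_rot: [3.104, -0.486, -0.0]
force: [0.0, -0.6, 0.9]
width: 0.156
```

```bash
python3 -c "
from h import *
W=[]
for n,c in (('top',(393,287)),('scene',(232,115))):
    im=eyes.get_image(n)[:,:,::-1]; W.append(crop(im,c,'',40,5)[0])
cv2.imwrite('pics/g15.png',np.hstack(W)); 
go(.4395,-.2567,.024,-17.8)
"
```

```text
now [ 0.4393 -0.2566  0.0235] yaw -17.79 tilt z [ 0. -0. -1.] F [ 0.3 -0.8  1.1] w 0.15 t 41.075
shift total share [ 0.0005  0.0001 -0.0012] rows 1 per row [ 0.0005  0.0001 -0.0012]
turn share 0.0001 rows 1 per row 0.0001
```

View pics/g15.png

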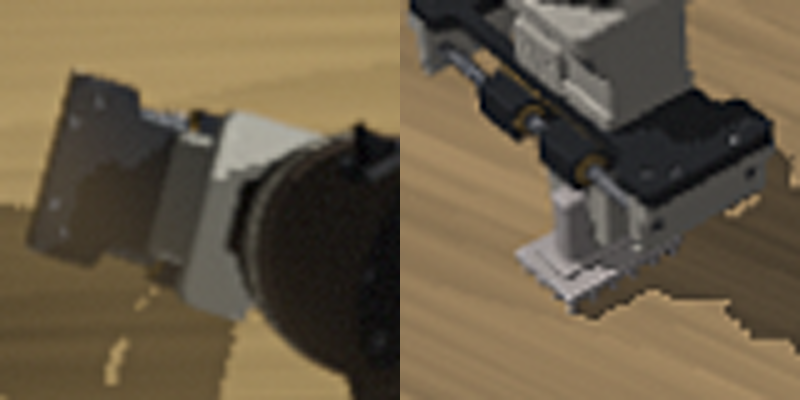

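Opening 0.15 ≈ 14 mm: handle gripped, tamper not moved. Lift.

Call:
apply_moves --targets '[1,0,0,0,0,1,0,0,0,0,1,0,0,-0.03,0,1,0,0,-0.08,0,1,0,0,-0.1,0,1,0,0,-0.1,0,1,0,0,-0.08,0,1,0,0,0,0,1,0,0,0,0]' --grip_force 30

```text
clock: 42.2
position: [0.4389, -0.2564, 0.1794]
ee_rot: [-3.104, 0.486, 0.001]
force: [0.4, -0.0, -1.1]
width: 0.15
```

```bash
python3 -c "
from h import *
go(.651,.1501,.18,21)
"
```

```text
now [ 0.4389 -0.2564  0.1794] yaw -17.79 tilt z [-0.  0. -1.] F [ 0.4 -0.  -1.1] w 0.15 t 42.2
shift total share [ 0.1944 -1.1296 -0.0016] rows 11 per row [ 1.770e-02 -1.027e-01 -1.000e-04]
turn share -0.431 rows 5 per row -0.0862
```

Call:
apply_moves --targets '[1,0.0177,-0.1027,0,0,1,0.0177,-0.1027,0,0,1,0.0177,-0.1027,0,0,1,0.0177,-0.1027,0,0,1,0.0177,-0.1027,0,0,1,0.0177,-0.1027,0,0,1,0.0177,-0.1027,0,0,1,0.0177,-0.1027,0,0,1,0.0177,-0.1027,0,0,1,0.0177,-0.1027,0,0,1,0.0177,-0.1027,0,0,1,0,0,0,-0.0862,1,0,0,0,-0.0862,1,0,0,0,-0.0862,1,0,0,0,-0.0862,1,0,0,0,-0.0862,1,0,0,0.09,0,1,0,0,0.07,0,1,0,0,0.03,0,1,0,0,0,0]'

```text
clock: 44.7
position: [0.6508, 0.1497, 0.1022]
ee_rot: [3.089, 0.573, -0.004]
force: [0.5, 0.3, -0.3]
width: 0.151
```

Call:
apply_moves --targets '[1,0,0,0,0,1,0,0,0,0]'

```text
clock: 44.95
position: [0.6522, 0.1502, 0.1047]
ee_rot: [-3.089, -0.572, -0.003]
force: [0.4, -0.0, 0.0]
width: 0.151
```

```bash
python3 -c "
from h import *
W=[]
for n,c in (('top',(210,199)),('scene',(340,250))):
    im=eyes.get_image(n)[:,:,::-1]; cv2.imwrite(f'pics/{n}16.png',im); W.append(crop(im,c,'',36,8 if n=='scene' else 5)[0])
cv2.imwrite('pics/g16.png',W[1]); 
go(.651,.1501,.105,21)
"
```

```text
now [0.652  0.15   0.1044] yaw 21.0 tilt z [ 0.001  0.    -1.   ] F [-0.2 -1.  -0.5] w 0.153 t 45.05
shift total share [-0.0023 -0.001  -0.0015] rows 1 per row [-0.0023 -0.001  -0.0015]
turn share 0.0 rows 1 per row 0.0
```

View pics/g16.png

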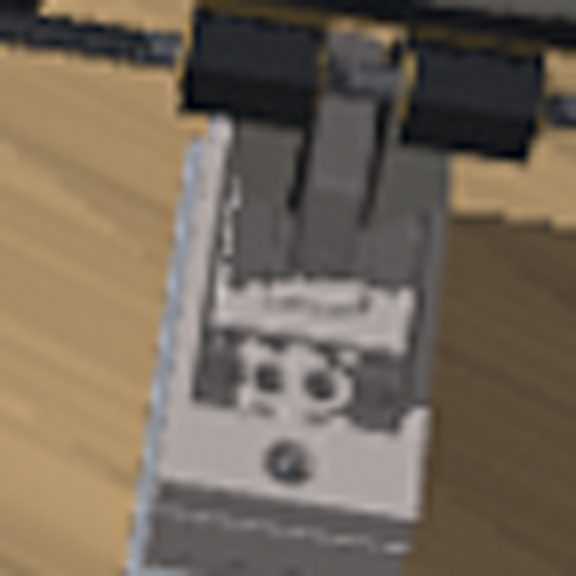

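```bash
python3 -c "
from h import *
u=np.array([np.cos(np.radians(21)),np.sin(np.radians(21)),0]);v=np.array([-u[1],u[0],0])
P=onz('scene',(np.array([(213,323),(409,349)])+.5)/8-.5+[304,214],.0949)
print(P,np.linalg.norm(P[1]-P[0])); m=P.mean(0)-np.array([.6505,.1513,0]); print('along x err',m@u-.035,'tool y err',-m@v, np.degrees(np.arctan2(*(P[1]-P[0])[1::-1]))+180)
"
```

```text
[[0.69165272 0.14312348 0.0949    ]
 [0.67457206 0.18446319 0.0949    ]] 0.044729413529692924
along x err -7.649964869741593e-05 tool y err 2.3701305150826058e-05 292.44933989685103
```

Call:
apply_moves --targets '[1,0,0,0.015,0,1,0,0,0.015,0,1,0,0,0.015,0,1,0,0,0.012,0,1,0,0,0.01,0,1,0,0,0.005,0,1,0,0,0,0]'

```text
clock: 45.92
position: [0.6515, 0.1499, 0.0746]
ee_rot: [3.089, 0.573, -0.0]
force: [-1.0, -1.0, -0.8]
width: 0.15
```

```bash
python3 -c "
from h import *
W=[]
for n,c in (('top',(210,199)),('scene',(340,250))):
    im=eyes.get_image(n)[:,:,::-1]; cv2.imwrite(f'pics/{n}17.png',im); W.append(crop(im,c,'',36,8 if n=='scene' else 5)[0])
cv2.imwrite('pics/g17.png',W[1]); 
go(.651,.1501,.064,21)
"
```

```text
now [0.6517 0.1499 0.0749] yaw 21.0 tilt z [ 0.  0. -1.] F [-0.7 -0.  -1.2] w 0.151 t 46.025
shift total share [-0.0015 -0.001   0.0272] rows 1 per row [-0.0015 -0.001   0.0272]
turn share 0.0 rows 1 per row 0.0
```

View pics/g17.png

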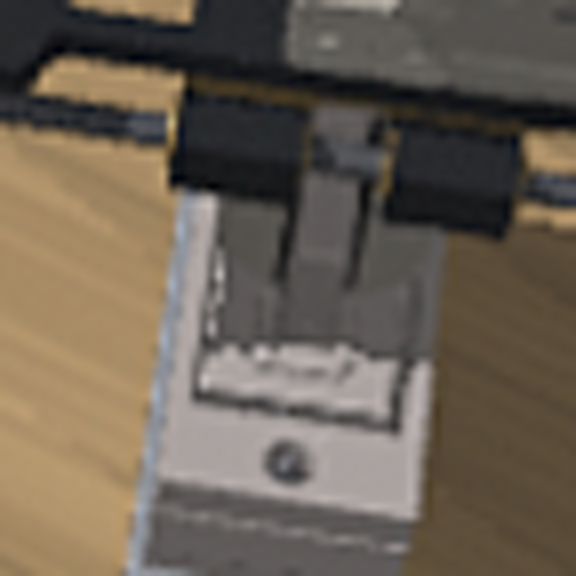

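The tamper is entering the window with an even gap all round and no contact force. Down into the holes.

Call:
apply_moves --targets '[1,0,0,0.006,0,1,0,0,0.006,0,1,0,0,0.006,0,1,0,0,0,0]'

```text
clock: 46.52
position: [0.6513, 0.1498, 0.0672]
ee_rot: [3.089, 0.573, -0.001]
force: [-0.2, 0.3, -1.3]
width: 0.155
```

Call:
apply_moves --targets '[1,0,0,0.006,0,1,0,0,0.005,0,1,0,0,0.004,0,1,0,0,0.003,0,1,0,0,0,0]' --grip_force 45

```text
clock: 47.15
position: [0.6517, 0.1499, 0.0637]
ee_rot: [3.089, 0.572, 0.002]
force: [-11.1, -3.2, 28.4]
width: 0.152
```

Call:
apply_moves --targets '[1,0,0,0,0,1,0,0,0,0,1,0,0,0,0,1,0,0,-0.009,0,0.7,0,0,0,0,0.7,0,0,0,0,0.7,0,0,0,0,0.7,0,0,-0.02,0,0.7,0,0,-0.06,0,0.7,0,0,-0.1,0,0,0,0,-0.1,0,0,0,0,0,0]'

```text
clock: 48.65
position: [0.6538, 0.1507, 0.1804]
ee_rot: [-3.088, -0.572, -0.011]
force: [0.2, -0.0, -0.5]
width: 0.468
```

```bash
python3 -c "
from h import *
go(.4,-.1,.19,21)
"
```

```text
now [0.6538 0.1507 0.1804] yaw 21.0 tilt z [ 0.007  0.002 -1.   ] F [ 0.2 -0.  -0.5] w 0.468 t 48.65
shift total share [-0.8167  0.3579 -0.0297] rows 8 per row [-0.1021  0.0447 -0.0037]
turn share -0.0 rows 1 per row -0.0
```

Call:
apply_moves --targets '[0,-0.1,0.045,-0.004,0,0,-0.1,0.045,-0.004,0,0,-0.1,0.045,-0.004,0,0,-0.1,0.045,-0.004,0,0,-0.1,0.045,-0.004,0,0,-0.1,0.045,-0.004,0,0,-0.1,0.045,-0.004,0,0,-0.1,0.045,-0.004,0,0,0,0,0,0,0,0,0,0,0]'

```text
clock: 49.9
position: [0.4048, -0.0989, 0.1888]
ee_rot: [-3.089, -0.572, -0.001]
force: [0.5, 1.1, -0.7]
width: 1.003
```

```bash
python3 -c "
from h import *
W=[]
for n,c in (('top',(210,199)),('scene',(340,250))):
    im=eyes.get_image(n)[:,:,::-1]; cv2.imwrite(f'pics/{n}18.png',im); W.append(crop(im,c,'',40,5)[0])
cv2.imwrite('pics/g18.png',np.hstack(W)); 
T=cv2.imread('pics/scene18.png');o=cv2.imread('pics/scene0.png');
for (x,y) in [(154,148),(458,307),(244,288)]: print(cv2.absdiff(T,o)[y-22:y+22,x-22:x+22].mean())
"
```

```text
1.9397382920110193
1.7606749311294765
2.2675619834710745
```

View pics/g18.png

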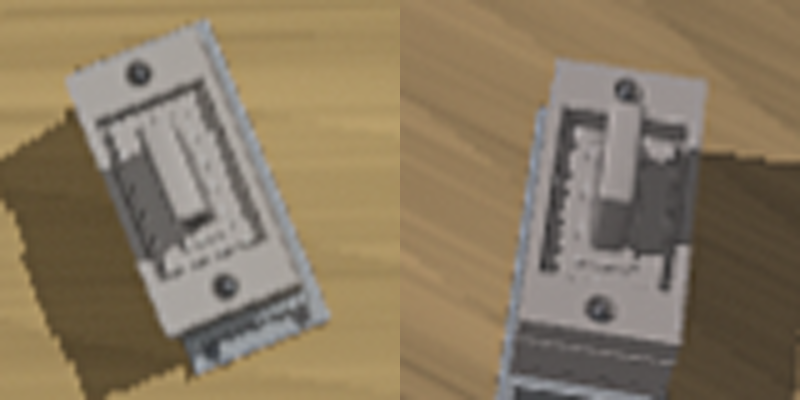

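View pics/scene18.png

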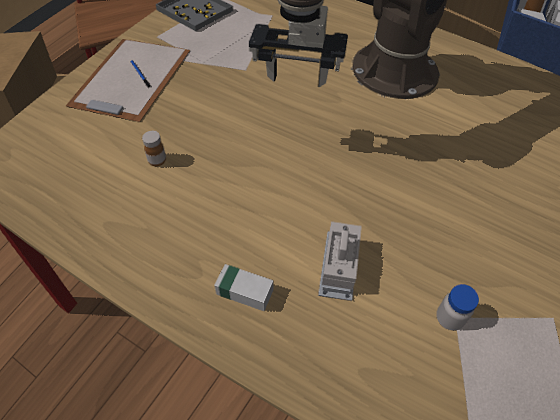

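```bash
python3 -c "
from h import *
arm.sign_off()"
```

```text
the job is handed in; nothing more can be done
```

The capsule filler is set up on its stand and handed in at about 50 s on the robot clock. The bottom plate, hole plate and powder frame are over the two pins in that order, and the tamper is in the frame with its pins in the holes.

- **Pressing:** I pressed each part down with about 28–36 N. At that load the gripper heights matched the fully-home values to within about 0.5 mm. The bottom and hole plates also got a second press from above with the fingers. The frame and tamper were pressed only while gripped.
- **Last pictures:** Both cameras show the stack flat, with the pins through the holes and the tamper inside the window. The gripper is open and well clear. The pill bottle, jar and carton show no visible movement since the start.
- **Disagreements:** The two cameras differ by about 3–4 mm in y, and by more on the tamper, so I averaged them. Before lowering each plate I checked its hole against the pin in the scene view, and moved the plate 1.5–2.5 mm. Sideways force was about 1 N while the parts went on and rose to 5–15 N during the presses.

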